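Line up the sample pots by size beside the meter

ROBOT

A 7-joint arm with a two-finger parallel gripper is mounted at the origin on the work surface. World frame = base frame: x ahead of the robot, y to its left, z up, the work surface at z = 0. Lengths are in m, angles in rad, forces in N, time in s.
With the tool pointing down it reaches from about 0.4 to 0.85 m from the base axis. Payload 10.4 kg.
Tool frame: the origin (TCP) lies between the finger pads; the fingertips stand 25 mm ahead of it and the grasp point (between the pads) lies 6 mm ahead of it; x points along the fingers, y is the direction in which the jaws open and shut, and the axes are right-handed (so a half turn about x gives the same grasp; the last joint's range is limited). The gripper opens to 87 mm and grips with 3 to 60 N. Pads are 19 mm wide; open, the fingers measure 117 mm over their backs; the gripper's body (75 mm by 190 mm) begins 51 mm behind the grasp point.
Start: joints at [1.22, 0.332, -0.065, 1.46, 0.022, 1.35, -0.088], TCP at [0.201, -0.592, 0.248] pointing down, gripper open.
Joint ranges: [-2.6, 2.6], [-0.5, 2.12], [-1.47, 1.34], [0.16, 2.42], [-1.27, 4.41], [0.06, 2.06], [-2.6, 2.6]. Speed limits (rad/s): [2.22, 2.22, 2.79, 2.79, 3.14, 3.14, 3.14].

INTERFACE

Orientations are given as a unit quaternion [x, y, z, w].
In Python, from bench import r gives the robot as it stands.
- The arm moves only by the shell command python3 -m pendant 'ROWS' [FORCE]. ROWS is JSON, a list of rows, each an object with "translation": the shift along the world's x, y, z in cm, a list of three; "angular": the turn, a rotation vector about the world's x, y, z in degrees, a list of three; "hand": the opening, from -1 (shut) to 1 (fully open). In form: [{"translation": [dx, dy, dz], "angular": [wx, wy, wz], "hand": hand}, ...]. A call has 1 to 20 rows; each row shifts and turns the commanded pose from where the row before left it; what a row does not reach is not made up. A row lasts 1/10 s, in which the tool goes at most 50 mm and 8.59 degrees, less where a joint would pass 70% of its speed; a pose out of reach is approached as far as the arm can. A call is refused whole if a number of a shift passes 5 or a number of a turn 8.59, either way. A call with a gripper value outside its range is refused whole. The fingers move at their own pace and stop on an object; FORCE is the grip in N (left out, the last holds). Time passes only in rows, so rows that do not move let the fingers close. It gives the time, the measured TCP pose, the force and the opening at its end, in the units of the state.
- r.read_state(): the state, without advancing time (a new reading comes with each control period).
- r.camera(name): name is "scene" or "top" or "wrist"; returns the picture (400x640x3 uint8, red, green, blue); there is no depth.
- r.camera_info(name): a dict with "fx", "fy", "cx", "cy" (pixels), "distortion" ([k1, k2, p1, p2, k3] as OpenCV has them; the pictures are not rectified), "rvec" (rotation vector, rad) and "tvec" (3), from world to camera coordinates, as OpenCV has them; the wrist camera has in their place "mount" (4x4, takes a point from camera to tool coordinates, whose origin is the TCP and whose axes are the tool frame's). Camera axes: x right, y down, z forward; pixel columns grow to the right and rows downward; lengths in m; the calibration is good to about 2 mm. A picture is of the moment at which its call begins: read the wrist's pose just before it. camera_info takes no time and is no camera call.
- r.close_job(): hands the job in, once; it reports no verdict.
Trained networks look in the newest picture that a camera, given by its name, has taken for a name from the list of things; names that differ only in an ending like _2 or _b are one class to them, and where a whole thing is asked for, a point or a joint stands for the part that bears it (a point fixed in the world has none). Each returns a list of dicts, best first, with "confidence" (0 to 1); they miss things now and then, are a little off and sometimes report something else, mostly with a low value. They report only what shows in the picture. A call takes as long as a camera call. They do not tell look-alikes from the thing itself.
- r.find_in(camera, name): "point" ([row, column] in pixels, amid what is visible of it).
- r.mark_of(camera, name): "point" ([row, column] in pixels: a listed point, or the origin of a listed thing).
The state is a dict: "time": time; "joint_positions": joint angles; "joint_vel": joint speeds; "joint_torque": joint torques, N m; "ee_pos": TCP position; "eef_rot": TCP orientation; "ft_force": force on the tool from outside, world axes, zero at the start; "torque": the same for the moment, N m; "width": finger opening in m.
Only numpy, scipy, OpenCV 4.12 (cv2) and the standard library are available. Lean on these libraries where they do the work, as an engineer would, in place of code of your own. Each camera call takes 0.05 s, during which the arm holds its last target.

TASK

Get the four sealed blue-lidded sample pots ready for the measuring run: line them up in order of size along the row of four round rests, the smallest on the yellow rest and growing to the largest on the rest at the far end from it. Stand each pot upright and centred on its own rest, and leave the glass beaker and the amber bottle standing where they are.

Things in the scene. Friction and masses are not known exactly. Their poses are not given: they have to be found in the camera images.
- pot_smallest_center (a point): the smallest sealed sample pot: an upright white cylinder with a blue lid of the same width, 26 mm in diameter and 36 mm tall with the lid, loose on the black bench, 24 to 240 g, heavier with size. The point is its centre, 18 mm above its underside; z is its upright axis
- pot_small_center (a point): the second smallest sealed sample pot: an upright white cylinder with a blue lid of the same width, 36 mm in diameter and 48 mm tall with the lid, loose on the black bench, 24 to 240 g, heavier with size. The point is its centre, 24 mm above its underside; z is its upright axis
- pot_large_center (a point): the second largest sealed sample pot: an upright white cylinder with a blue lid of the same width, 46 mm in diameter and 60 mm tall with the lid, loose on the black bench, 24 to 240 g, heavier with size. The point is its centre, 30 mm above its underside; z is its upright axis
- pot_largest_center (a point): the largest sealed sample pot: an upright white cylinder with a blue lid of the same width, 56 mm in diameter and 72 mm tall with the lid, loose on the black bench, 24 to 240 g, heavier with size. The point is its centre, 36 mm above its underside; z is its upright axis
- rest_yellow_top (a point): the yellow rest, at one end of the row (either end): a flat disc 64 mm in diameter, its top 9 mm above the bench, fixed on a low aluminium strip (86 mm by 370 mm, 4 mm thick). The four rests stand in one straight row, 90 mm from centre to centre. The point is the centre of the disc's top, z up
- rest_end_top (a point): the grey rest at the other end of the row, opposite the yellow one: same size and height; the point is the centre of its top
- rest_a_top (a point): one of the two middle grey rests, between the ends (this one or rest_b may be the one next to the yellow rest): same size and height; the point is the centre of its top
- rest_b_top (a point): one of the two middle grey rests, between the ends (this one or rest_a may be the one next to the yellow rest): same size and height; the point is the centre of its top
- beaker_center (a point): bystander: an open clear glass beaker, 54 mm across the rim and 70 mm tall, standing on the bench among the pots. The point is its centre, 35 mm up; z is its upright axis
- amber_bottle_center (a point): bystander: a small amber glass bottle with black cap and paper label, 38 mm in diameter and 82 mm tall, standing on the bench among the pots. The point is its centre, 41 mm up; z is its upright axis
Things that resemble listed ones, but are neither listed nor needed, are in the scene too. What is shaped like the part that bears pot_smallest_center but turquoise is not meant.

How it is judged:
At the end, for the whole second after the job is handed in: Pots in order of size from the yellow rest (smallest) to the grey end rest (largest), each within 14 mm of its rest's centre, standing on it (height within 4 mm), upright within 0.1 rad, at rest. Beaker and amber bottle upright (0.2 rad), within 30 mm of their start (horizontal distance between pot_smallest_center and rest_yellow_top below 0.014 m and horizontal distance between pot_largest_center and rest_end_top below 0.014 m and ((horizontal distance between rest_a_top and rest_yellow_top below 0.12 m and horizontal distance between pot_small_center and rest_a_top below 0.014 m and horizontal distance between pot_large_center and rest_b_top below 0.014 m) or (horizontal distance between rest_b_top and rest_yellow_top below 0.12 m and horizontal distance between pot_small_center and rest_b_top below 0.014 m and horizontal distance between pot_large_center and rest_a_top below 0.014 m)) and z of pot_smallest_center in the frame of rest_yellow_top between 0.014 and 0.022 m and angle between each of pot_smallest_center, pot_small_center, pot_large_center, pot_largest_center's own z axis and vertical below 0.1 rad and linear speed of each of pot_smallest, pot_small, pot_large, pot_largest below 0.02 m/s and angular speed of each of pot_smallest, pot_small, pot_large, pot_largest below 0.2 rad/s and z of pot_small_center in the frame of rest_yellow_top between 0.02 and 0.028 m and z of pot_large_center in the frame of rest_yellow_top between 0.026 and 0.034 m and z of pot_largest_center in the frame of rest_yellow_top between 0.032 and 0.04 m and distance of each of beaker_center, amber_bottle_center from where it was at the start of the episode below 0.03 m and angle between each of beaker_center, amber_bottle_center's own z axis and vertical below 0.2 rad); the robot touches nothing.
It fails at once if the beaker is knocked over or pushed away (tilted over 0.5 rad or moved over 30 mm) (angle between beaker_center's own z axis and vertical above 0.5 rad or distance of beaker_center from where it was at the start of the episode above 0.03 m).
It fails at once if the amber bottle is knocked over or pushed away (tilted over 0.5 rad or moved over 30 mm) (angle between amber_bottle_center's own z axis and vertical above 0.5 rad or distance of amber_bottle_center from where it was at the start of the episode above 0.03 m).
It also fails if it takes over 112 s, if anything falls off the work surface, if the arm or the gripper's body presses on something with over 40 N, if the wrist force passes 120 N, or if a joint passes its speed limit or range.

## Working session

There is one attempt and no reset: what is moved stays moved. The work goes in short steps, Python scripts to look and compute and a shell command to move; the robot and the scene stay as the last step left them, time stands still between calls to the robot, and variables do not carry over. Pictures are saved under pics/ and viewed, and the job is handed in when it is done.

```bash
ls; mkdir -p pics
python3 - <<'E'
from bench import r
import cv2
for n in ("scene","top","wrist"):
    im=r.camera(n); cv2.imwrite(f"pics/{n}0.png",im[:,:,::-1])
    print(n,r.camera_info(n))
s=r.read_state(); print(s)
E
```

```text
pics
scene {'fx': 384.3702093647949, 'fy': 384.3702093647949, 'cx': 318.6762427973563, 'cy': 195.19025868918965, 'distortion': array([-0.08709967,  0.        ,  0.        ,  0.        ,  0.        ]), 'rvec': array([ 0.98483329,  2.45467021, -1.06433384]), 'tvec': array([ 0.37180899, -0.2085799 ,  1.25755751])}
top {'fx': 477.4551184560291, 'fy': 477.4551184560291, 'cx': 321.21709390371757, 'cy': 200.39527078617382, 'distortion': array([-0.07338121,  0.        ,  0.        ,  0.        ,  0.        ]), 'rvec': array([ 2.13445209, -2.12624048,  0.21372865]), 'tvec': array([0.00509796, 0.51675381, 0.92028779])}
wrist {'fx': 298.5074401124347, 'fy': 298.5074401124347, 'cx': 323.33207388315304, 'cy': 201.11788935371342, 'distortion': array([-0.00471425,  0.        ,  0.        ,  0.        ,  0.        ]), 'mount': array([[-1.11204794e-04, -2.49758552e-01,  9.68308140e-01,
        -1.37657988e-01],
       [ 9.99999850e-01,  4.90663320e-04,  2.41402636e-04,
         8.40396783e-04],
       [-5.35405660e-04,  9.68308022e-01,  2.49758460e-01,
        -6.85669122e-02],
       [ 0.00000000e+00,  0.00000000e+00,  0.00000000e+00,
         1.00000000e+00]])}
{'time': 0.15, 'joint_positions': array([ 1.22043328,  0.33272912, -0.06470257,  1.46072363,  0.02162239,
        1.34990251, -0.08849963]), 'joint_vel': array([-0.00056407, -0.00174414, -0.00122003, -0.00270199, -0.00105249,
       -0.00054981,  0.00063958]), 'joint_torque': array([ 1.50073529e-04, -6.23623538e+01,  2.43352720e-02, -3.90147901e+01,
       -6.12871768e-02,  3.71917791e-02,  5.01053330e-05]), 'ee_pos': array([ 0.20111691, -0.5914861 ,  0.24694702]), 'eef_rot': array([-0.69754666, -0.11573962,  0.69771551, -0.11500461]), 'ft_force': array([-0.36567418, -0.62950063, -0.81753486]), 'torque': array([-0.05804089,  0.01760684, -0.00138618]), 'width': 0.08690868706615956}
```

View pics/scene0.png

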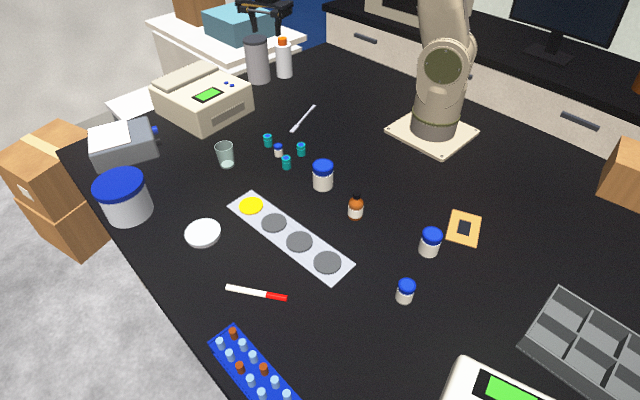

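View pics/top0.png

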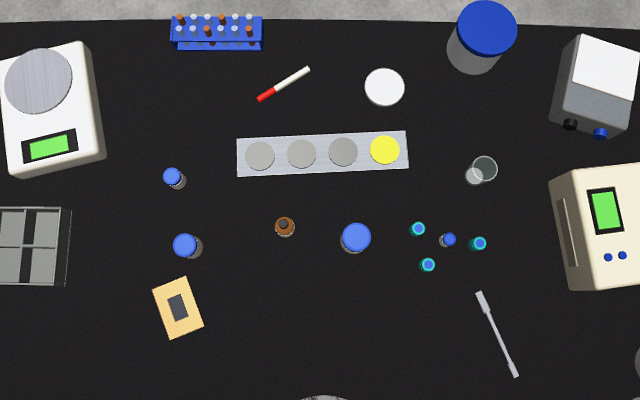

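View pics/wrist0.png

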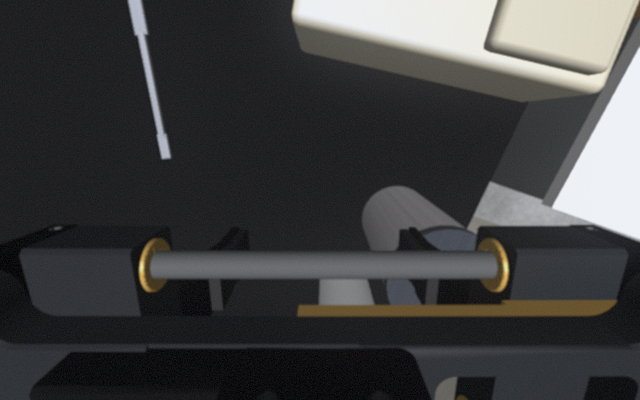

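```bash
cat > h.py <<'E'
import numpy as np, cv2
from scipy.spatial.transform import Rotation as R
from bench import r
def cam(name,state=None):
    i=r.camera_info(name)
    K=np.array([[i['fx'],0,i['cx']],[0,i['fy'],i['cy']],[0,0,1]]);D=np.array(i['distortion'])
    if 'mount' in i:
        s=state or r.read_state(); T=np.eye(4);T[:3,:3]=R.from_quat(s['eef_rot']).as_matrix();T[:3,3]=s['ee_pos']
        W=np.linalg.inv(T@i['mount']); rot=W[:3,:3];t=W[:3,3]
    else: rot=cv2.Rodrigues(np.array(i['rvec']))[0];t=np.array(i['tvec'])
    return K,D,rot,t
def ray(c,rc):
    K,D,rot,t=c
    u=cv2.undistortPoints(np.array([[[rc[1],rc[0]]]],float),K,D)[0,0]
    d=rot.T@np.array([u[0],u[1],1]);return -rot.T@t,d/np.linalg.norm(d)
def onz(c,rc,z):
    o,d=ray(c,rc);return o+d*(z-o[2])/d[2]
def tri(rays):
    A=np.zeros((3,3));b=np.zeros(3)
    for o,d in rays:
        P=np.eye(3)-np.outer(d,d);A+=P;b+=P@o
    x=np.linalg.solve(A,b)
    return x,[float(np.linalg.norm((np.eye(3)-np.outer(d,d))@(x-o))) for o,d in rays]
def proj(c,p):
    K,D,rot,t=c
    return cv2.projectPoints(np.array(p,float).reshape(-1,3),cv2.Rodrigues(rot)[0],t,K,D)[0][:,0]
E
python3 - <<'E'
from h import *
ct,cs=cam('top'),cam('scene')
for n in ['pot_smallest_center','pot_small_center','pot_large_center','pot_largest_center','rest_yellow_top','rest_end_top','rest_a_top','beaker_center','amber_bottle_center']:
    a=r.mark_of('top',n);b=r.mark_of('scene',n)
    print(n)
    for q,x in (('t',a),('s',b)):
        print('  ',q,[(np.round(e['point'],1).tolist(),round(e['confidence'],2)) for e in x[:5]])
    if a and b:
        x,e=tri([ray(ct,a[0]['point']),ray(cs,b[0]['point'])]);print('  tri',x.round(4),np.round(e,4))
E
```

```text
pot_smallest_center
   t [([266.5, 429.1], 0.73), ([239.8, 447.3], 0.58), ([246.2, 476.6], 0.5)]
   s [([140.4, 268.0], 0.67), ([150.1, 304.1], 0.66), ([161.8, 287.4], 0.44), ([146.8, 280.8], 0.41)]
  tri [ 0.4208 -0.2456  0.0384] [0.0496 0.0496]
pot_small_center
   t [([179.4, 175.0], 0.78)]
   s [([288.7, 404.2], 0.94), ([224.5, 275.2], 0.56)]
  tri [0.5643 0.3129 0.0268] [0.0007 0.0007]
pot_large_center
   t [([245.6, 187.0], 0.85)]
   s [([243.5, 427.8], 0.84)]
  tri [0.4267 0.2781 0.0276] [0.0027 0.0027]
pot_largest_center
   t [([238.9, 356.5], 0.92)]
   s [([178.6, 323.3], 0.87)]
  tri [ 0.4395 -0.0636  0.0209] [0.0033 0.0033]
rest_yellow_top
   t [([148.1, 385.8], 0.86)]
   s [([204.3, 250.1], 0.85), ([288.6, 404.7], 0.44)]
  tri [ 0.6384 -0.1314  0.0093] [0.0021 0.0021]
rest_end_top
   t [([238.0, 445.3], 0.3)]
   s [([258.5, 328.3], 0.66), ([241.2, 301.5], 0.29)]
  tri [ 0.4314 -0.221  -0.3773] [0.1447 0.1447]
rest_a_top
   t [([150.8, 340.5], 0.77), ([228.1, 283.7], 0.67)]
   s [([221.7, 274.5], 0.61)]
  tri [ 0.6319 -0.0344  0.0126] [0.0002 0.0002]
beaker_center
   t [([174.5, 478.0], 0.6)]
   s [([149.5, 278.8], 0.74), ([155.4, 223.7], 0.73), ([201.1, 247.8], 0.33)]
  tri [ 0.5186 -0.2411  0.1001] [0.0661 0.0661]
amber_bottle_center
   t [([224.8, 282.7], 0.89)]
   s [([204.4, 352.8], 0.7)]
  tri [0.4693 0.0818 0.0435] [0.0036 0.0036]
```

Run:
```python
import cv2
a=cv2.imread('pics/top0.png');b=cv2.imread('pics/scene0.png')
cv2.imwrite('pics/crop_t.png',cv2.resize(a[120:320,150:510],None,fx=2.2,fy=2.2,interpolation=cv2.INTER_CUBIC))
cv2.imwrite('pics/crop_s.png',cv2.resize(b[120:310,210:450],None,fx=3,fy=3,interpolation=cv2.INTER_CUBIC))
```

```text
(no output)
```

View pics/crop_t.png

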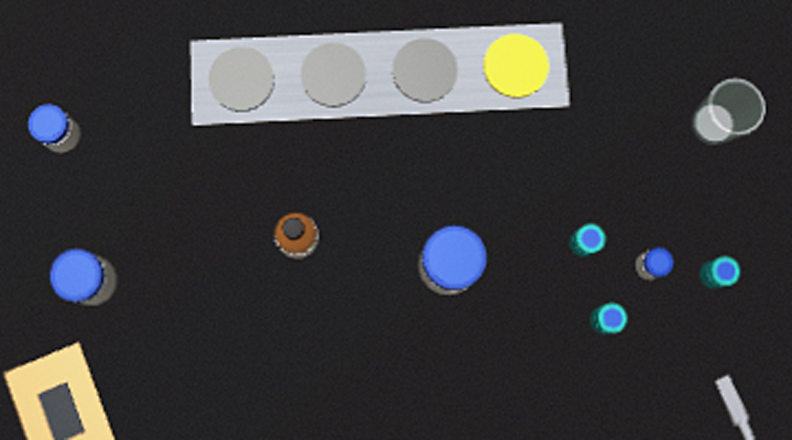

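View pics/crop_s.png

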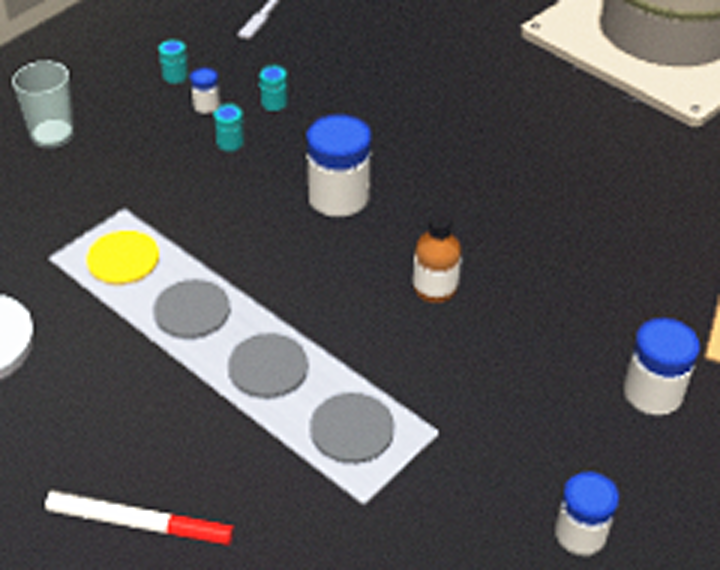

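```bash
cat > fit.py <<'E'
from h import *
from scipy.optimize import minimize
def model(c,p,rad,h,shape,off):
    a=np.linspace(0,2*np.pi,48,endpoint=False)
    P=np.concatenate([np.c_[p[0]+rad*np.cos(a),p[1]+rad*np.sin(a),np.full(48,z)] for z in (p[2],p[2]+h)])
    q=(proj(c,P)-off)
    hull=cv2.convexHull((q*16).astype(np.float32).round().astype(np.int32))
    m=np.zeros(shape,np.uint8);cv2.fillConvexPoly(m,hull,255,cv2.LINE_AA,4);return m.astype(float)/255
def fit(ims,cams,p0,rad,h,maskf,zfree=True,m=22,S=4):
    dat=[]
    for im,c in zip(ims,cams):
        q=proj(c,[p0[0],p0[1],p0[2]+h/2])[0]
        # big enough window
        w=proj(c,[[p0[0]+rad,p0[1],p0[2]],[p0[0],p0[1]+rad,p0[2]+h],[p0[0]-rad,p0[1],p0[2]],[p0[0],p0[1]-rad,p0[2]+h]])
        lo=np.floor(w.min(0)-9).astype(int);hi=np.ceil(w.max(0)+9).astype(int)
        lo=np.maximum(lo,0)
        mk=maskf(im[lo[1]:hi[1],lo[0]:hi[0]]).astype(float);dat.append((c,lo,mk))
    def cost(p):
        s=0
        pp=p if zfree else [p[0],p[1],p0[2]]
        for c,lo,mk in dat:
            s+=np.abs(model(c,pp,rad,h,mk.shape,lo)-mk).sum()/mk.sum()
        return s
    x0=np.array(p0 if zfree else p0[:2],float)
    sim=np.vstack([x0]+[x0+d for d in np.eye(len(x0))*0.008])
    o=minimize(cost,x0,method='Nelder-Mead',options=dict(initial_simplex=sim,xatol=1e-5,fatol=1e-5))
    return o.x,o.fun,cost
bright=lambda im:im.max(2)>62
yellow=lambda im:(im[:,:,0]>150)&(im[:,:,2]<90)
def grey(im):
    v=im.astype(int).mean(2);return (v>80)&(v<178)
E
python3 - <<'E'
from fit import *
ims=[r.camera('top'),r.camera('scene')];cs=[cam('top'),cam('scene')]
o=onz(cs[0],[240,449],0.02);print('smallest guess',o)
for n,p,d,h in [('smallest',[o[0],o[1],0],26,36),('small',[.563,.313,0],36,48),('large',[.427,.278,0],46,60),('largest',[.4395,-.0636,0],56,72)]:
    x,f,_=fit(ims,cs,p,d/2000,h/1000,bright);print(n,x.round(4),round(f,3))
    for i in (0,1): 
        y,g,_=fit(ims[i:i+1],cs[i:i+1],p,d/2000,h/1000,bright,False);print('   z=0 single',y.round(4),round(g,3))
for n,rc in [('yellow',(149,385)),('m1',(151,343)),('m2',(153,301)),('end',(156,260))]:
    p=onz(cs[0],rc,0.009)
    x,f,_=fit(ims,cs,[p[0],p[1],.004],.032,.005,yellow if n=='yellow' else grey);print(n,p.round(4),x.round(4),'top',round(x[2]+.005,4),round(f,3))
s=r.read_state();print(s['time'],s['ee_pos'],R.from_quat(s['eef_rot']).as_matrix().round(3))
E
```

```text
smallest guess [ 0.43974106 -0.25882908  0.02      ]
smallest [ 4.414e-01 -2.552e-01  4.000e-04] 0.72
   z=0 single [ 0.4416 -0.2554] 0.085
   z=0 single [ 0.4407 -0.2548] 0.628
small [0.567  0.3162 0.0013] 0.162
   z=0 single [0.5677 0.3162] 0.099
   z=0 single [0.5658 0.3157] 0.059
large [0.4244 0.2781 0.0018] 0.201
   z=0 single [0.4246 0.2788] 0.049
   z=0 single [0.423  0.2773] 0.148
largest [ 0.4413 -0.0607  0.001 ] 0.1
   z=0 single [ 0.4415 -0.061 ] 0.041
   z=0 single [ 0.4403 -0.061 ] 0.054
yellow [ 0.638  -0.1312  0.009 ] [ 6.375e-01 -1.315e-01  6.000e-04] top 0.0056 0.426
m1 [ 0.6327 -0.0402  0.009 ] [ 6.318e-01 -4.000e-02  1.000e-04] top 0.0051 0.402
m2 [0.6277 0.0503 0.009 ] [0.6263 0.0495 0.0015] top 0.0065 0.892
end [0.6205 0.1384 0.009 ] [ 6.203e-01  1.407e-01 -1.000e-04] top 0.0049 6.485
1.15 [ 0.2012293  -0.59172346  0.24758572] [[ 0.     0.322 -0.947]
 [-0.    -0.947 -0.322]
 [-1.     0.    -0.   ]]
```

Candidates for the smallest pot in the top picture (col,row): white body with blue lid at (449,240), and turquoise look-alikes at (418,228), (480,243) and (428,265). I take (449,240); the crop shows its white body. The larger ones are (172,176) small, (185,245) large and (356,237) largest.

```bash
python3 -m pendant '[{"translation":[2,2.8,0],"angular":[0,0,5.9],"hand":0.15},{"translation":[2,2.8,0],"angular":[0,0,5.9],"hand":0.15},{"translation":[2,2.8,0],"angular":[0,0,5.9],"hand":0.15},{"translation":[2,2.8,0],"angular":[0,0,5.9],"hand":0.15},{"translation":[2,2.8,0],"angular":[0,0,5.9],"hand":0.15},{"translation":[2,2.8,0],"angular":[0,0,5.9],"hand":0.15},{"translation":[2,2.8,0],"angular":[0,0,5.9],"hand":0.15},{"translation":[2,2.8,0],"angular":[0,0,5.9],"hand":0.15},{"translation":[2,2.8,0],"angular":[0,0,5.9],"hand":0.15},{"translation":[2,2.8,0],"angular":[0,0,5.9],"hand":0.15},{"translation":[2,2.8,0],"angular":[0,0,5.9],"hand":0.15},{"translation":[2,2.8,0],"angular":[0,0,5.9],"hand":0.15},{"translation":[0,0,-3],"angular":[0,0,0],"hand":0.15},{"translation":[0,0,0],"angular":[0,0,0],"hand":0.15}]' 10
cat > st.py <<'E'
from h import *
s=r.read_state();M=R.from_quat(s['eef_rot']).as_matrix()
print('t',s['time'],'p',s['ee_pos'].round(4),'x',M[:,0].round(3),'y',M[:,1].round(3),'w',round(s['width'],4),'F',s['ft_force'].round(2),'j',s['joint_positions'].round(2))
E
python3 st.py
```

```text
time: 2.55
ee_pos: [0.4401, -0.2544, 0.2149]
eef_rot: [-0.501, -0.5, 0.502, -0.497]
ft_force: [-0.8, -0.5, -1.0]
width: 0.0503
t 2.55 p [ 0.4401 -0.2544  0.2149] x [-0.004  0.002 -1.   ] y [ 1.    -0.006 -0.004] w 0.0503 F [-0.84 -0.54 -1.01] j [ 0.87  0.13 -0.47  1.79  0.06  1.24  0.38]
```

Good tracking. Check with the wrist camera.

Run:
```python
from h import *
s=r.read_state();im=r.camera('wrist');c=cam('wrist',s)
v=im[:,:,::-1].copy()
print(proj(c,[[.4414,-.2553,0.036],[.4414,-.2553,0]]).round(0))
for p in proj(c,[[.4414,-.2553,0.036],[.4414,-.2553,0]]): cv2.circle(v,tuple(int(a) for a in p),3,(0,0,255),-1)
cv2.imwrite('pics/w1.png',v)
print([(np.round(e['point'],1).tolist(),round(e['confidence'],2)) for e in r.mark_of('wrist','pot_smallest_center')])
```

```text
[[324. 190.]
 [324. 183.]]
[([132.4, 343.7], 0.97), ([150.7, 280.0], 0.95), ([237.0, 317.5], 0.85), ([185.3, 324.6], 0.84)]
```

View pics/w1.png

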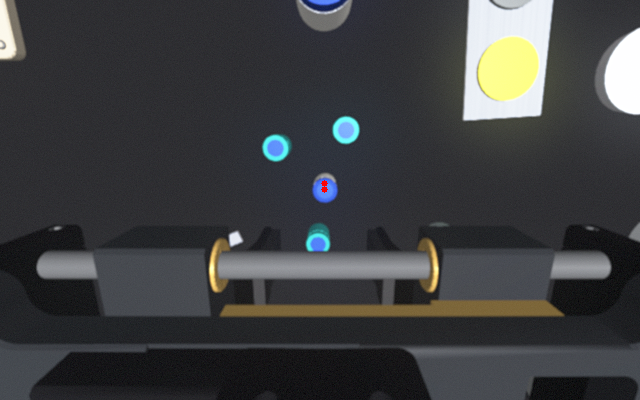

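The wrist view shows the white pot at (325,187), exactly on the projected estimate, with turquoise look-alikes at (276,148), (346,130) and (318,242). I'll descend and grip.

```bash
python3 -m pendant '[{"translation":[0.1,-0.1,-2.8],"angular":[0,0,0],"hand":0.15},{"translation":[0,0,-2.8],"angular":[0,0,0],"hand":0.15},{"translation":[0,0,-2.8],"angular":[0,0,0],"hand":0.15},{"translation":[0,0,-2.8],"angular":[0,0,0],"hand":0.15},{"translation":[0,0,-2.8],"angular":[0,0,0],"hand":0.15},{"translation":[0,0,-2.8],"angular":[0,0,0],"hand":0.15},{"translation":[0,0,-0.9],"angular":[0,0,0],"hand":0.15},{"translation":[0,0,-0.8],"angular":[0,0,0],"hand":0.15},{"translation":[0,0,0],"angular":[0,0,0],"hand":0.15},{"translation":[0,0,0],"angular":[0,0,0],"hand":-1},{"translation":[0,0,0],"angular":[0,0,0],"hand":-1},{"translation":[0,0,0],"angular":[0,0,0],"hand":-1},{"translation":[0,0,0],"angular":[0,0,0],"hand":-1},{"translation":[0,0,0],"angular":[0,0,0],"hand":-1},{"translation":[0,0,0],"angular":[0,0,0],"hand":-1}]' 10; python3 st.py
```

```text
time: 4.15
ee_pos: [0.4425, -0.2569, 0.033]
eef_rot: [0.502, 0.498, -0.502, 0.498]
ft_force: [-1.0, -0.4, 4.7]
width: 0.0258
t 4.15 p [ 0.4425 -0.2569  0.033 ] x [ 0.001 -0.    -1.   ] y [ 1.    -0.007  0.001] w 0.0258 F [-1.04 -0.38  4.68] j [ 0.82  0.36 -0.44  1.95  0.2   0.87  0.28]
```

```bash
python3 -m pendant '[{"translation":[0,0,1],"angular":[0,0,0],"hand":-1},{"translation":[0,0,2.5],"angular":[0,0,0],"hand":-1},{"translation":[0,0,3],"angular":[0,0,0],"hand":-1},{"translation":[0,0,3],"angular":[0,0,0],"hand":-1},{"translation":[2.2,1.4,0],"angular":[0,0,0],"hand":-1},{"translation":[2.2,1.4,0],"angular":[0,0,0],"hand":-1},{"translation":[2.2,1.4,0],"angular":[0,0,0],"hand":-1},{"translation":[2.2,1.4,0],"angular":[0,0,0],"hand":-1},{"translation":[2.2,1.4,0],"angular":[0,0,0],"hand":-1},{"translation":[2.2,1.4,0],"angular":[0,0,0],"hand":-1},{"translation":[2.2,1.4,0],"angular":[0,0,0],"hand":-1},{"translation":[2.2,1.4,0],"angular":[0,0,0],"hand":-1},{"translation":[1.9,1.2,0],"angular":[0,0,0],"hand":-1},{"translation":[0,0,0],"angular":[0,0,0],"hand":-1},{"translation":[0,0,0],"angular":[0,0,0],"hand":-1}]'; python3 st.py
python3 - <<'E'
from h import *
im=r.camera('scene');cv2.imwrite('pics/s2.png',cv2.resize(im[100:320,180:460,::-1],None,fx=2.5,fy=2.5))
E
```

```text
time: 5.65
ee_pos: [0.637, -0.1325, 0.1276]
eef_rot: [-0.502, -0.499, 0.502, -0.498]
ft_force: [0.2, 0.1, -1.0]
width: 0.0258
t 5.65 p [ 0.637  -0.1325  0.1276] x [-0.001  0.    -1.   ] y [ 1.    -0.007 -0.001] w 0.0258 F [ 0.18  0.11 -0.96] j [ 0.51  0.52 -0.5   1.5   0.26  1.18 -0.05]
```

View pics/s2.png

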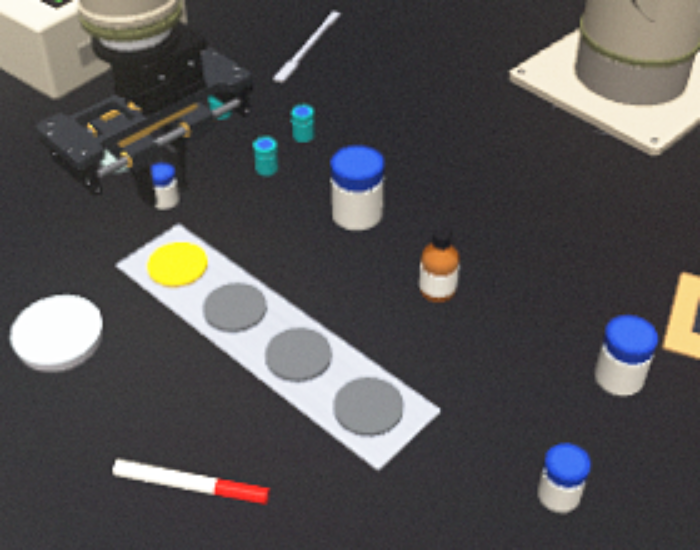

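```bash
python3 -m pendant '[{"translation":[0,0,-2],"angular":[0,0,0],"hand":-1},{"translation":[0,0,-2],"angular":[0,0,0],"hand":-1},{"translation":[0,0,-2],"angular":[0,0,0],"hand":-1},{"translation":[0,0,-1.2],"angular":[0,0,0],"hand":-1},{"translation":[0,0,-0.6],"angular":[0,0,0],"hand":-1},{"translation":[0,0,-0.4],"angular":[0,0,0],"hand":-1},{"translation":[0,0,0],"angular":[0,0,0],"hand":-1},{"translation":[0,0,0],"angular":[0,0,0],"hand":-1}]'; python3 st.py
```

```text
time: 6.5
ee_pos: [0.6377, -0.1328, 0.0464]
eef_rot: [0.502, 0.498, -0.502, 0.499]
ft_force: [-0.4, -0.2, -0.4]
width: 0.0256
t 6.5 p [ 0.6377 -0.1328  0.0464] x [ 0.001 -0.    -1.   ] y [ 1.    -0.007  0.001] w 0.0256 F [-0.37 -0.24 -0.44] j [ 0.49  0.61 -0.48  1.56  0.31  1.04 -0.08]
```

```bash
python3 -m pendant '[{"translation":[0,0,-0.2],"angular":[0,0,0],"hand":-1},{"translation":[0,0,-0.1],"angular":[0,0,0],"hand":-1},{"translation":[0,0,0],"angular":[0,0,0],"hand":-1},{"translation":[0,0,0],"angular":[0,0,0],"hand":-1}]'; python3 st.py;  python3 -m pendant '[{"translation":[0,0,-0.1],"angular":[0,0,0],"hand":-1},{"translation":[0,0,0],"angular":[0,0,0],"hand":-1},{"translation":[0,0,0],"angular":[0,0,0],"hand":-1}]'; python3 st.py
```

```text
time: 6.9
ee_pos: [0.6373, -0.1327, 0.0426]
eef_rot: [0.502, 0.498, -0.502, 0.498]
ft_force: [-0.2, 0.1, 0.7]
width: 0.0257
t 6.9 p [ 0.6373 -0.1327  0.0426] x [ 0.  0. -1.] y [ 1.    -0.007  0.   ] w 0.0257 F [-0.24  0.09  0.72] j [ 0.49  0.61 -0.48  1.57  0.31  1.04 -0.08]
time: 7.2
ee_pos: [0.6374, -0.1327, 0.0421]
eef_rot: [0.502, 0.498, -0.502, 0.498]
ft_force: [-2.4, 0.3, 5.9]
width: 0.0256
t 7.2 p [ 0.6374 -0.1327  0.0421] x [ 0. -0. -1.] y [ 1.    -0.007  0.   ] w 0.0256 F [-2.43  0.27  5.85] j [ 0.49  0.62 -0.48  1.57  0.31  1.04 -0.08]
```

```bash
python3 -m pendant '[{"translation":[0,0,0],"angular":[0,0,0],"hand":-0.1},{"translation":[0,0,0],"angular":[0,0,0],"hand":0.15},{"translation":[0,0,0],"angular":[0,0,0],"hand":0.15},{"translation":[0,0,0],"angular":[0,0,0],"hand":0.15},{"translation":[0,0,1.5],"angular":[0,0,0],"hand":0.15},{"translation":[0,0,2.5],"angular":[0,0,0],"hand":0.15},{"translation":[0,0,3],"angular":[0,0,0],"hand":0.15},{"translation":[0,0,3],"angular":[0,0,0],"hand":0.4}]'; python3 -m pendant '[{"translation":[-0.5,3.2,0],"angular":[0,0,0],"hand":0.4},{"translation":[-0.5,3.2,0],"angular":[0,0,0],"hand":0.4},{"translation":[-0.5,3.2,0],"angular":[0,0,0],"hand":0.4},{"translation":[-0.5,3.2,0],"angular":[0,0,0],"hand":0.4},{"translation":[-0.5,3.2,0],"angular":[0,0,0],"hand":0.4},{"translation":[-0.5,3.2,0],"angular":[0,0,0],"hand":0.4},{"translation":[-0.5,3.2,0],"angular":[0,0,0],"hand":0.4},{"translation":[-0.5,3.2,0],"angular":[0,0,0],"hand":0.4},{"translation":[-0.5,3.2,0],"angular":[0,0,0],"hand":0.4},{"translation":[-0.5,3.2,0],"angular":[0,0,0],"hand":0.4},{"translation":[-0.5,3.2,0],"angular":[0,0,0],"hand":0.4},{"translation":[-0.5,3.2,0],"angular":[0,0,0],"hand":0.4},{"translation":[-0.5,3.2,0],"angular":[0,0,0],"hand":0.4},{"translation":[-0.5,3.2,0],"angular":[0,0,0],"hand":0.4},{"translation":[0,0,0],"angular":[0,0,0],"hand":0.4},{"translation":[0,0,0],"angular":[0,0,0],"hand":0.4}]'; python3 st.py
python3 - <<'E'
from fit import *
im=[r.camera('top'),r.camera('scene')];cs=[cam('top'),cam('scene')]
cv2.imwrite('pics/t3.png',cv2.resize(im[0][100:300,150:510,::-1],None,fx=2.2,fy=2.2))
E
```

```text
time: 8.0
ee_pos: [0.6373, -0.1326, 0.1438]
eef_rot: [0.502, 0.498, -0.502, 0.498]
ft_force: [-0.0, 0.8, -0.3]
width: 0.0527
time: 9.6
ee_pos: [0.567, 0.3161, 0.1425]
eef_rot: [0.502, 0.499, -0.501, 0.499]
ft_force: [-0.2, 0.4, 0.2]
width: 0.0611
t 9.6 p [0.567  0.3161 0.1425] x [ 0.001  0.    -1.   ] y [ 1.    -0.006  0.001] w 0.0611 F [-0.16  0.43  0.2 ] j [-0.11  0.54 -0.64  1.49  0.33  1.22 -0.8 ]
```

View pics/t3.png

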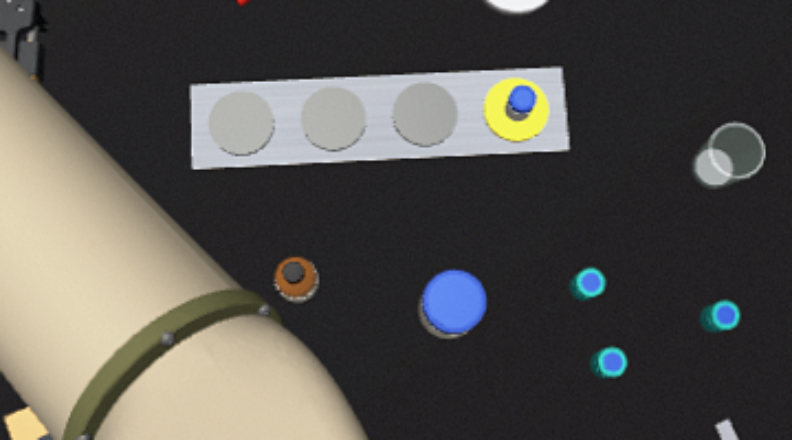

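The smallest pot stands centred on yellow (lid (522,99), base ~(515,111) in the crop). On to the small pot.

```bash
python3 -m pendant '[{"translation":[0,0,-2],"angular":[0,0,0],"hand":0.4},{"translation":[0,0,-2.2],"angular":[0,0,0],"hand":0.4},{"translation":[0,0,-2.2],"angular":[0,0,0],"hand":0.4},{"translation":[0,0,-2.2],"angular":[0,0,0],"hand":0.4},{"translation":[0,0,-1.2],"angular":[0,0,0],"hand":0.4},{"translation":[0,0,-0.8],"angular":[0,0,0],"hand":0.4},{"translation":[0,0,0],"angular":[0,0,0],"hand":0.4},{"translation":[0,0,0],"angular":[0,0,0],"hand":-1},{"translation":[0,0,0],"angular":[0,0,0],"hand":-1},{"translation":[0,0,0],"angular":[0,0,0],"hand":-1},{"translation":[0,0,0],"angular":[0,0,0],"hand":-1},{"translation":[0,0,0],"angular":[0,0,0],"hand":-1},{"translation":[0,0,0],"angular":[0,0,0],"hand":-1}]' 15; python3 st.py
```

```text
time: 11.0
ee_pos: [0.5674, 0.3154, 0.0361]
eef_rot: [0.502, 0.498, -0.502, 0.498]
ft_force: [-1.2, -0.5, 4.5]
width: 0.0354
t 11.0 p [0.5674 0.3154 0.0361] x [ 0.001  0.    -1.   ] y [ 1.    -0.007  0.001] w 0.0354 F [-1.18 -0.52  4.48] j [-0.14  0.65 -0.6   1.57  0.4   1.05 -0.85]
```

```bash
python3 -m pendant '[{"translation":[0,0,1],"angular":[0,0,0],"hand":-1},{"translation":[0,0,2],"angular":[0,0,0],"hand":-1},{"translation":[0,0,3],"angular":[0,0,0],"hand":-1},{"translation":[0.5,-2.7,0],"angular":[0,0,0],"hand":-1},{"translation":[0.5,-2.7,0],"angular":[0,0,0],"hand":-1},{"translation":[0.5,-2.7,0],"angular":[0,0,0],"hand":-1},{"translation":[0.5,-2.7,0],"angular":[0,0,0],"hand":-1},{"translation":[0.5,-2.7,0],"angular":[0,0,0],"hand":-1},{"translation":[0.5,-2.7,0],"angular":[0,0,0],"hand":-1},{"translation":[0.5,-2.7,0],"angular":[0,0,0],"hand":-1},{"translation":[0.5,-2.7,0],"angular":[0,0,0],"hand":-1},{"translation":[0.5,-2.7,0],"angular":[0,0,0],"hand":-1},{"translation":[0.5,-2.7,0],"angular":[0,0,0],"hand":-1},{"translation":[0.5,-2.7,0],"angular":[0,0,0],"hand":-1},{"translation":[0.5,-2.7,0],"angular":[0,0,0],"hand":-1},{"translation":[0.5,-2.7,0],"angular":[0,0,0],"hand":-1},{"translation":[0,-0.4,0],"angular":[0,0,0],"hand":-1},{"translation":[0,0,0],"angular":[0,0,0],"hand":-1},{"translation":[0,0,0],"angular":[0,0,0],"hand":-1}]'; python3 st.py
```

```text
time: 12.9
ee_pos: [0.6321, -0.0383, 0.0959]
eef_rot: [0.502, 0.499, -0.501, 0.498]
ft_force: [0.5, 1.3, -0.1]
width: 0.0354
t 12.9 p [ 0.6321 -0.0383  0.0959] x [ 0.     0.001 -1.   ] y [ 1.    -0.006  0.   ] w 0.0354 F [ 0.53  1.3  -0.06] j [ 0.4   0.53 -0.55  1.58  0.3   1.11 -0.22]
```

```bash
python3 -m pendant '[{"translation":[0,-0.2,-1.5],"angular":[0,0,0],"hand":-1},{"translation":[0,0,-1.8],"angular":[0,0,0],"hand":-1},{"translation":[0,0,-0.9],"angular":[0,0,0],"hand":-1},{"translation":[0,0,-0.5],"angular":[0,0,0],"hand":-1},{"translation":[0,0,-0.2],"angular":[0,0,0],"hand":-1},{"translation":[0,0,-0.1],"angular":[0,0,0],"hand":-1},{"translation":[0,0,0],"angular":[0,0,0],"hand":-1},{"translation":[0,0,0],"angular":[0,0,0],"hand":-1}]'; python3 st.py
```

```text
time: 13.7
ee_pos: [0.6326, -0.0418, 0.0461]
eef_rot: [0.502, 0.498, -0.502, 0.498]
ft_force: [0.3, -0.4, -0.5]
width: 0.0355
t 13.7 p [ 0.6326 -0.0418  0.0461] x [ 0.001 -0.    -1.   ] y [ 1.    -0.007  0.001] w 0.0355 F [ 0.25 -0.38 -0.45] j [ 0.39  0.59 -0.52  1.61  0.33  1.03 -0.24]
```

```bash
python3 -m pendant '[{"translation":[0,0,-0.15],"angular":[0,0,0],"hand":-1},{"translation":[0,0,0],"angular":[0,0,0],"hand":-1},{"translation":[0,0,0],"angular":[0,0,0],"hand":-1}]';python3 -m pendant '[{"translation":[0,0,0],"angular":[0,0,0],"hand":0},{"translation":[0,0,0],"angular":[0,0,0],"hand":0.4},{"translation":[0,0,0],"angular":[0,0,0],"hand":0.4},{"translation":[0,0,0],"angular":[0,0,0],"hand":0.4},{"translation":[0,0,1.5],"angular":[0,0,0],"hand":0.4},{"translation":[0,0,2.5],"angular":[0,0,0],"hand":0.4},{"translation":[0,0,3],"angular":[0,0,0],"hand":0.4},{"translation":[0,0,3],"angular":[0,0,0],"hand":0.65}]'; python3 -m pendant '[{"translation":[-1.5,2.3,0],"angular":[0,0,0],"hand":0.65},{"translation":[-1.5,2.3,0],"angular":[0,0,0],"hand":0.65},{"translation":[-1.5,2.3,0],"angular":[0,0,0],"hand":0.65},{"translation":[-1.5,2.3,0],"angular":[0,0,0],"hand":0.65},{"translation":[-1.5,2.3,0],"angular":[0,0,0],"hand":0.65},{"translation":[-1.5,2.3,0],"angular":[0,0,0],"hand":0.65},{"translation":[-1.5,2.3,0],"angular":[0,0,0],"hand":0.65},{"translation":[-1.5,2.3,0],"angular":[0,0,0],"hand":0.65},{"translation":[-1.5,2.3,0],"angular":[0,0,0],"hand":0.65},{"translation":[-1.5,2.3,0],"angular":[0,0,0],"hand":0.65},{"translation":[-1.5,2.3,0],"angular":[0,0,0],"hand":0.65},{"translation":[-1.5,2.3,0],"angular":[0,0,0],"hand":0.65},{"translation":[-1.5,2.3,0],"angular":[0,0,0],"hand":0.65},{"translation":[-1.4,2.1,0],"angular":[0,0,0],"hand":0.65},{"translation":[0,0,0],"angular":[0,0,0],"hand":0.65},{"translation":[0,0,0],"angular":[0,0,0],"hand":0.65}]'; python3 st.py
python3 - <<'E'
from h import *
im=[r.camera('top'),r.camera('wrist')]
cv2.imwrite('pics/t4.png',cv2.resize(im[0][100:300,150:510,::-1],None,fx=2.2,fy=2.2))
v=im[1][:,:,::-1].copy()
for p in proj(cam('wrist'),[[.4243,.278,0.06],[.4243,.278,0]]): cv2.circle(v,tuple(int(a) for a in p),3,(0,0,255),-1)
cv2.imwrite('pics/w4.png',v)
E
```

```text
time: 14.0
ee_pos: [0.6327, -0.0418, 0.045]
eef_rot: [0.502, 0.498, -0.502, 0.498]
ft_force: [-0.6, -0.3, 5.1]
width: 0.0357
time: 14.8
ee_pos: [0.6322, -0.0416, 0.1462]
eef_rot: [0.502, 0.498, -0.502, 0.498]
ft_force: [0.4, 0.3, 0.2]
width: 0.0639
time: 16.4
ee_pos: [0.4233, 0.2785, 0.1449]
eef_rot: [0.502, 0.498, -0.501, 0.499]
ft_force: [-0.5, -1.4, -1.1]
width: 0.0719
t 16.4 p [0.4233 0.2785 0.1449] x [ 0.001 -0.    -1.   ] y [ 1.    -0.006  0.001] w 0.0719 F [-0.46 -1.44 -1.13] j [ 0.04  0.25 -0.79  1.86  0.19  1.11 -0.83]
```

View pics/t4.png

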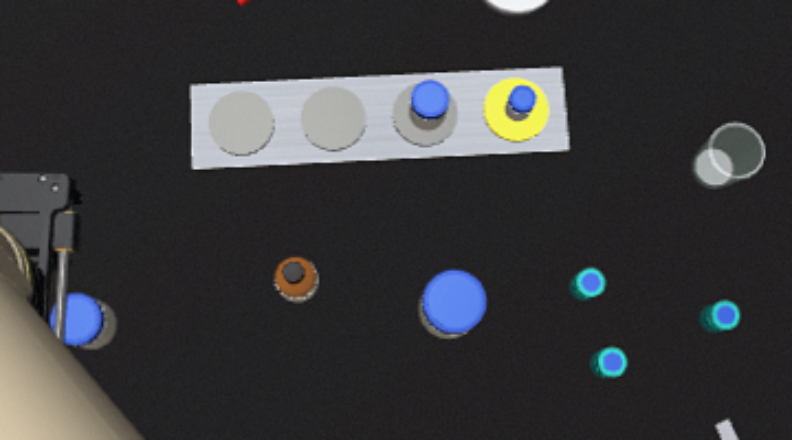

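View pics/w4.png

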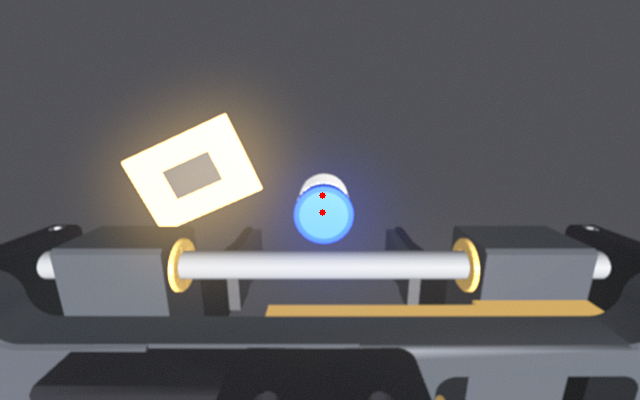

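Small is placed centred on its rest (lid (430,98), base within the disc). The wrist view has the large pot's lid at (323,212), matching the projection. I'll grip it.

```bash
python3 -m pendant '[{"translation":[0.1,0,-2],"angular":[0,0,0],"hand":0.65},{"translation":[0,0,-2.2],"angular":[0,0,0],"hand":0.65},{"translation":[0,0,-2.2],"angular":[0,0,0],"hand":0.65},{"translation":[0,0,-2.0],"angular":[0,0,0],"hand":0.65},{"translation":[0,0,-1.1],"angular":[0,0,0],"hand":0.65},{"translation":[0,0,-0.6],"angular":[0,0,0],"hand":0.65},{"translation":[0,0,0],"angular":[0,0,0],"hand":0.65},{"translation":[0,0,0],"angular":[0,0,0],"hand":-1},{"translation":[0,0,0],"angular":[0,0,0],"hand":-1},{"translation":[0,0,0],"angular":[0,0,0],"hand":-1},{"translation":[0,0,0],"angular":[0,0,0],"hand":-1},{"translation":[0,0,0],"angular":[0,0,0],"hand":-1},{"translation":[0,0,0],"angular":[0,0,0],"hand":-1}]' 25; python3 st.py
```

```text
time: 17.8
ee_pos: [0.4244, 0.2783, 0.0434]
eef_rot: [0.502, 0.498, -0.502, 0.498]
ft_force: [-0.7, -1.3, 4.9]
width: 0.0454
t 17.8 p [0.4244 0.2783 0.0434] x [ 0.  0. -1.] y [ 1.    -0.007  0.   ] w 0.0454 F [-0.7  -1.25  4.91] j [-0.03  0.4  -0.73  1.94  0.33  0.92 -0.93]
```

```bash
python3 -m pendant '[{"translation":[0,0,1],"angular":[0,0,0],"hand":-1},{"translation":[0,0,2],"angular":[0,0,0],"hand":-1},{"translation":[0,0,3],"angular":[0,0,0],"hand":-1},{"translation":[0,0,3],"angular":[0,0,0],"hand":-1},{"translation":[1.7,-1.9,0],"angular":[0,0,0],"hand":-1},{"translation":[1.7,-1.9,0],"angular":[0,0,0],"hand":-1},{"translation":[1.7,-1.9,0],"angular":[0,0,0],"hand":-1},{"translation":[1.7,-1.9,0],"angular":[0,0,0],"hand":-1},{"translation":[1.7,-1.9,0],"angular":[0,0,0],"hand":-1},{"translation":[1.7,-1.9,0],"angular":[0,0,0],"hand":-1},{"translation":[1.7,-1.9,0],"angular":[0,0,0],"hand":-1},{"translation":[1.7,-1.9,0],"angular":[0,0,0],"hand":-1},{"translation":[1.7,-1.9,0],"angular":[0,0,0],"hand":-1},{"translation":[1.7,-1.9,0],"angular":[0,0,0],"hand":-1},{"translation":[1.7,-1.9,0],"angular":[0,0,0],"hand":-1},{"translation":[1.6,-1.9,0],"angular":[0,0,0],"hand":-1},{"translation":[0,0,0],"angular":[0,0,0],"hand":-1},{"translation":[0,0,0],"angular":[0,0,0],"hand":-1}]'; python3 st.py
```

```text
time: 19.6
ee_pos: [0.6271, 0.0501, 0.1331]
eef_rot: [0.502, 0.498, -0.502, 0.498]
ft_force: [-1.1, 1.2, -1.1]
width: 0.0455
t 19.6 p [0.6271 0.0501 0.1331] x [-0.001  0.001 -1.   ] y [ 1.    -0.008 -0.001] w 0.0455 F [-1.09  1.18 -1.08] j [ 0.31  0.5  -0.6   1.56  0.3   1.18 -0.36]
```

Target z ≈ 0.0524, so down 8.0.

```bash
python3 -m pendant '[{"translation":[0,0,-2],"angular":[0,0,0],"hand":-1},{"translation":[0,0,-2.2],"angular":[0,0,0],"hand":-1},{"translation":[0,0,-2],"angular":[0,0,0],"hand":-1},{"translation":[0,0,-1],"angular":[0,0,0],"hand":-1},{"translation":[0,0,-0.4],"angular":[0,0,0],"hand":-1},{"translation":[0,0,-0.2],"angular":[0,0,0],"hand":-1},{"translation":[0,0,-0.1],"angular":[0,0,0],"hand":-1},{"translation":[0,0,0],"angular":[0,0,0],"hand":-1},{"translation":[0,0,0],"angular":[0,0,0],"hand":-1}]'; python3 st.py
```

```text
time: 20.5
ee_pos: [0.6276, 0.0503, 0.0547]
eef_rot: [0.502, 0.498, -0.502, 0.498]
ft_force: [-0.1, -0.7, -1.5]
width: 0.0454
t 20.5 p [0.6276 0.0503 0.0547] x [ 0.001  0.    -1.   ] y [ 1.    -0.007  0.001] w 0.0454 F [-0.1  -0.74 -1.5 ] j [ 0.28  0.58 -0.57  1.62  0.35  1.05 -0.4 ]
```

```bash
python3 -m pendant '[{"translation":[0,0,-0.15],"angular":[0,0,0],"hand":-1},{"translation":[0,0,-0.05],"angular":[0,0,0],"hand":-1},{"translation":[0,0,0],"angular":[0,0,0],"hand":-1},{"translation":[0,0,0],"angular":[0,0,0],"hand":-1}]';python3 -m pendant '[{"translation":[0,0,0],"angular":[0,0,0],"hand":0.2},{"translation":[0,0,0],"angular":[0,0,0],"hand":0.65},{"translation":[0,0,0],"angular":[0,0,0],"hand":0.65},{"translation":[0,0,0],"angular":[0,0,0],"hand":0.65},{"translation":[0,0,1.5],"angular":[0,0,0],"hand":0.65},{"translation":[0,0,2.5],"angular":[0,0,0],"hand":0.65},{"translation":[0,0,3],"angular":[0,0,0],"hand":0.65},{"translation":[0,0,3],"angular":[0,0,0],"hand":1}]'; python3 -m pendant '[{"translation":[-1.9,-1.1,0],"angular":[0,0,0],"hand":1},{"translation":[-1.9,-1.1,0],"angular":[0,0,0],"hand":1},{"translation":[-1.9,-1.1,0],"angular":[0,0,0],"hand":1},{"translation":[-1.9,-1.1,0],"angular":[0,0,0],"hand":1},{"translation":[-1.9,-1.1,0],"angular":[0,0,0],"hand":1},{"translation":[-1.9,-1.1,0],"angular":[0,0,0],"hand":1},{"translation":[-1.9,-1.1,0],"angular":[0,0,0],"hand":1},{"translation":[-1.9,-1.1,0],"angular":[0,0,0],"hand":1},{"translation":[-1.9,-1.1,0],"angular":[0,0,0],"hand":1},{"translation":[-1.5,-1.1,0],"angular":[0,0,0],"hand":1},{"translation":[0,0,0],"angular":[0,0,0],"hand":1},{"translation":[0,0,0],"angular":[0,0,0],"hand":1}]'; python3 st.py
python3 - <<'E'
from h import *
im=[r.camera('top'),r.camera('wrist')]
cv2.imwrite('pics/t5.png',cv2.resize(im[0][100:300,150:510,::-1],None,fx=2.2,fy=2.2))
v=im[1][:,:,::-1].copy()
for p in proj(cam('wrist'),[[.4413,-.0607,0.072],[.4413,-.0607,0]]): cv2.circle(v,tuple(int(a) for a in p),3,(0,0,255),-1)
cv2.imwrite('pics/w5.png',v)
E
```

```text
time: 20.9
ee_pos: [0.6274, 0.0503, 0.0525]
eef_rot: [0.502, 0.498, -0.502, 0.498]
ft_force: [-1.5, -0.9, 4.6]
width: 0.0454
time: 21.7
ee_pos: [0.6272, 0.0505, 0.1542]
eef_rot: [0.502, 0.498, -0.502, 0.498]
ft_force: [0.0, -0.5, -0.1]
width: 0.0749
time: 22.9
ee_pos: [0.4417, -0.0597, 0.1531]
eef_rot: [0.502, 0.498, -0.502, 0.499]
ft_force: [0.0, 0.3, -0.3]
width: 0.087
t 22.9 p [ 0.4417 -0.0597  0.1531] x [ 0.002 -0.001 -1.   ] y [ 1.    -0.008  0.002] w 0.087 F [ 0.    0.31 -0.3 ] j [ 0.64  0.05 -0.62  2.    0.04  1.09  0.  ]
```

View pics/t5.png

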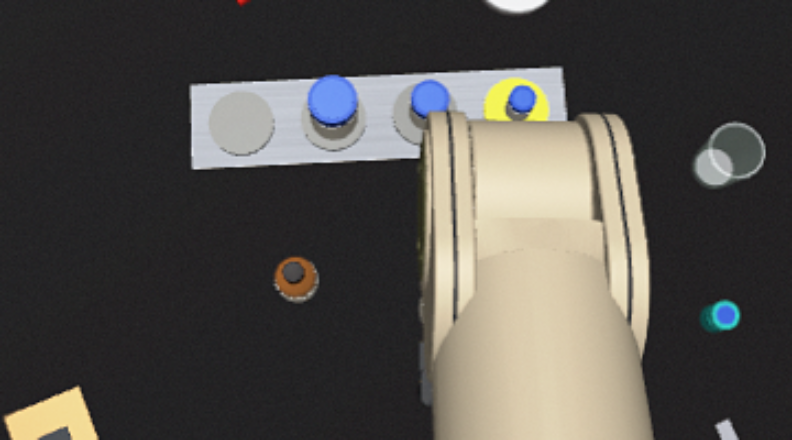

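View pics/w5.png

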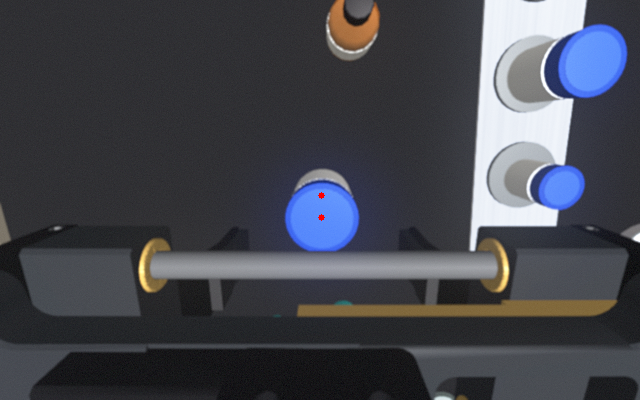

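Large stands centred on its rest; the largest's lid at (322,217) matches the projection. I'll grip it.

```bash
python3 -m pendant '[{"translation":[0,-0.1,-2],"angular":[0,0,0],"hand":1},{"translation":[0,0,-2.2],"angular":[0,0,0],"hand":1},{"translation":[0,0,-2.2],"angular":[0,0,0],"hand":1},{"translation":[0,0,-2.0],"angular":[0,0,0],"hand":1},{"translation":[0,0,-1.1],"angular":[0,0,0],"hand":1},{"translation":[0,0,-0.7],"angular":[0,0,0],"hand":1},{"translation":[0,0,0],"angular":[0,0,0],"hand":1},{"translation":[0,0,0],"angular":[0,0,0],"hand":-1},{"translation":[0,0,0],"angular":[0,0,0],"hand":-1},{"translation":[0,0,0],"angular":[0,0,0],"hand":-1},{"translation":[0,0,0],"angular":[0,0,0],"hand":-1},{"translation":[0,0,0],"angular":[0,0,0],"hand":-1},{"translation":[0,0,0],"angular":[0,0,0],"hand":-1}]' 35; python3 st.py
```

```text
time: 24.3
ee_pos: [0.4413, -0.0608, 0.0503]
eef_rot: [0.502, 0.498, -0.502, 0.498]
ft_force: [-1.8, 0.1, 2.4]
width: 0.0552
t 24.3 p [ 0.4413 -0.0608  0.0503] x [ 0. -0. -1.] y [ 1.    -0.007  0.   ] w 0.0552 F [-1.78  0.11  2.42] j [ 0.6   0.22 -0.6   2.1   0.16  0.87 -0.1 ]
```

```bash
python3 -m pendant '[{"translation":[0,0,1],"angular":[0,0,0],"hand":-1},{"translation":[0,0,2],"angular":[0,0,0],"hand":-1},{"translation":[0,0,3],"angular":[0,0,0],"hand":-1},{"translation":[0,0,3],"angular":[0,0,0],"hand":-1},{"translation":[0,0,3],"angular":[0,0,0],"hand":-1},{"translation":[1.6,1.8,0],"angular":[0,0,0],"hand":-1},{"translation":[1.6,1.8,0],"angular":[0,0,0],"hand":-1},{"translation":[1.6,1.8,0],"angular":[0,0,0],"hand":-1},{"translation":[1.6,1.8,0],"angular":[0,0,0],"hand":-1},{"translation":[1.6,1.8,0],"angular":[0,0,0],"hand":-1},{"translation":[1.6,1.8,0],"angular":[0,0,0],"hand":-1},{"translation":[1.6,1.8,0],"angular":[0,0,0],"hand":-1},{"translation":[1.6,1.8,0],"angular":[0,0,0],"hand":-1},{"translation":[1.6,1.8,0],"angular":[0,0,0],"hand":-1},{"translation":[1.6,1.8,0],"angular":[0,0,0],"hand":-1},{"translation":[1.6,1.8,0],"angular":[0,0,0],"hand":-1},{"translation":[0.4,0.1,0],"angular":[0,0,0],"hand":-1},{"translation":[0,0,0],"angular":[0,0,0],"hand":-1},{"translation":[0,0,0],"angular":[0,0,0],"hand":-1}]'; python3 st.py
```

```text
time: 26.2
ee_pos: [0.6209, 0.1372, 0.1701]
eef_rot: [-0.502, -0.498, 0.502, -0.498]
ft_force: [-0.8, -0.5, -1.5]
width: 0.0554
t 26.2 p [0.6209 0.1372 0.1701] x [-0.    -0.001 -1.   ] y [ 1.    -0.008 -0.   ] w 0.0554 F [-0.78 -0.54 -1.55] j [ 0.21  0.49 -0.68  1.5   0.32  1.26 -0.51]
```

Target z ≈ 0.0593, down ~11.0 with a small y correction.

```bash
python3 -m pendant '[{"translation":[0.05,0.15,-2],"angular":[0,0,0],"hand":-1},{"translation":[0,0,-2.5],"angular":[0,0,0],"hand":-1},{"translation":[0,0,-2.5],"angular":[0,0,0],"hand":-1},{"translation":[0,0,-2],"angular":[0,0,0],"hand":-1},{"translation":[0,0,-1],"angular":[0,0,0],"hand":-1},{"translation":[0,0,-0.6],"angular":[0,0,0],"hand":-1},{"translation":[0,0,-0.3],"angular":[0,0,0],"hand":-1},{"translation":[0,0,0],"angular":[0,0,0],"hand":-1},{"translation":[0,0,0],"angular":[0,0,0],"hand":-1}]'; python3 st.py
```

```text
time: 27.1
ee_pos: [0.6222, 0.1399, 0.062]
eef_rot: [0.502, 0.498, -0.501, 0.498]
ft_force: [-0.5, 0.2, -1.3]
width: 0.0557
t 27.1 p [0.6222 0.1399 0.062 ] x [ 0.001  0.    -1.   ] y [ 1.    -0.007  0.001] w 0.0557 F [-0.52  0.17 -1.29] j [ 0.18  0.6  -0.64  1.59  0.39  1.08 -0.56]
```

```bash
python3 -m pendant '[{"translation":[0,-0.1,-0.2],"angular":[0,0,0],"hand":-1},{"translation":[0,0,-0.1],"angular":[0,0,0],"hand":-1},{"translation":[0,0,0],"angular":[0,0,0],"hand":-1},{"translation":[0,0,0],"angular":[0,0,0],"hand":-1}]';python3 -m pendant '[{"translation":[0,0,0],"angular":[0,0,0],"hand":0.5},{"translation":[0,0,0],"angular":[0,0,0],"hand":1},{"translation":[0,0,0],"angular":[0,0,0],"hand":1},{"translation":[0,0,0],"angular":[0,0,0],"hand":1},{"translation":[0,0,1],"angular":[0,0,0],"hand":1},{"translation":[0,0,2],"angular":[0,0,0],"hand":1},{"translation":[0,0,3],"angular":[0,0,0],"hand":1},{"translation":[0,0,3],"angular":[0,0,0],"hand":1},{"translation":[0,0,3],"angular":[0,0,0],"hand":1},{"translation":[0,3,0],"angular":[0,0,0],"hand":1},{"translation":[0,3,0],"angular":[0,0,0],"hand":1},{"translation":[0,3,0],"angular":[0,0,0],"hand":1},{"translation":[0,3,0],"angular":[0,0,0],"hand":1},{"translation":[0,3,0],"angular":[0,0,0],"hand":1},{"translation":[0,3,0],"angular":[0,0,0],"hand":1},{"translation":[0,0,0],"angular":[0,0,0],"hand":1},{"translation":[0,0,0],"angular":[0,0,0],"hand":1}]'
python3 - <<'E'
from fit import *
ims=[r.camera('top'),r.camera('scene')];cs=[cam('top'),cam('scene')]
cv2.imwrite('pics/t6.png',cv2.resize(ims[0][100:300,150:510,::-1],None,fx=2.2,fy=2.2))
cv2.imwrite('pics/s6.png',cv2.resize(ims[1][100:320,180:460,::-1],None,fx=2.5,fy=2.5))
blue=lambda im:(im[:,:,2].astype(int)>120)&(im[:,:,2].astype(int)-im[:,:,0]>70)
# lid only: top ~30% height ring; use top-lid disc centroid-based fit
for n,q,d,h in [('smallest',[.6376,-.1314],26,36),('small',[.6322,-.0402],36,48),('large',[.6269,.05],46,60),('largest',[.6215,.1388],56,72)]:
    l=h*.3/1000
    x,f,_=fit(ims,cs,[q[0],q[1],.009+h/1000-l],d/2000,l,blue)
    print(n,x.round(4),'lid top z',round(x[2]+l,4),'expect',.009+h/1000,'off mm',((x[:2]-q)*1000).round(1),round(f,2))
E
python3 st.py
```

```text
time: 27.5
ee_pos: [0.6222, 0.1388, 0.0594]
eef_rot: [0.502, 0.498, -0.502, 0.498]
ft_force: [-2.3, -1.2, 7.0]
width: 0.0554
time: 29.2
ee_pos: [0.6214, 0.3195, 0.1785]
eef_rot: [0.502, 0.499, -0.501, 0.499]
ft_force: [0.1, -1.2, 0.1]
width: 0.0868
smallest [ 0.6374 -0.1306  0.0349] lid top z 0.0457 expect 0.045 off mm [-0.2  0.8] 1.12
small [ 0.6331 -0.042   0.0418] lid top z 0.0562 expect 0.057 off mm [ 0.9 -1.8] 0.73
large [0.6272 0.0491 0.0516] lid top z 0.0696 expect 0.06899999999999999 off mm [ 0.3 -0.9] 0.58
largest [0.6226 0.1384 0.0603] lid top z 0.0819 expect 0.08099999999999999 off mm [ 1.1 -0.4] 0.49
t 29.3 p [0.6223 0.3175 0.1784] x [ 0.001 -0.001 -1.   ] y [ 1.    -0.009  0.001] w 0.0868 F [ 0.99 -0.65  0.68] j [-0.09  0.63 -0.68  1.3   0.39  1.35 -0.78]
```

View pics/t6.png

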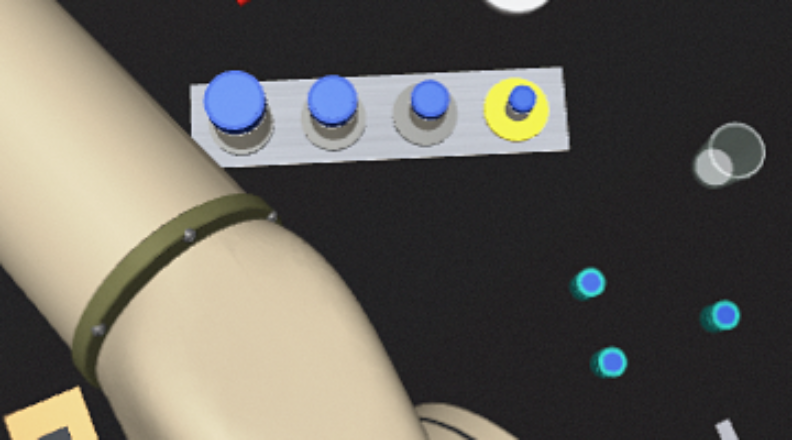

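View pics/s6.png

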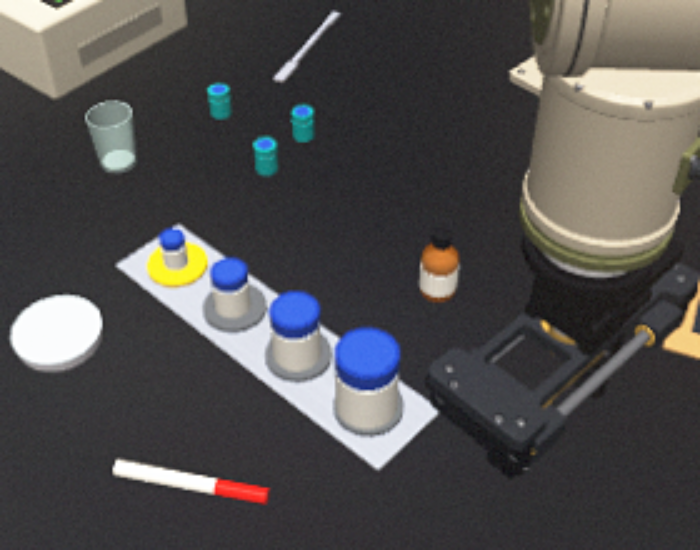

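The four pots stand upright in order of size, each centred within about 2 mm. Beaker (118,137) and bottle (439,268) are unchanged in the scene view, and the arm is clear, so I'm handing in.

```bash
python3 -c "
from bench import r
print(r.close_job())"
```

```text
the job is handed in; nothing more can be done
None
```

I lined up the four blue-lidded pots in order of size, with the smallest on the yellow rest and the largest on the grey end rest, and handed the job in at about 29 s of the 112 s.

- **Choosing the smallest pot:** it stood among three turquoise look-alikes. I picked it by its white body and checked it in close crops and in the wrist view.
- **Final positions:** a two-view check of the lids put every pot within about 2 mm of its rest's centre. The lid tops were within 1 mm of the expected heights, and all four pots look upright.
- **Bystanders:** the beaker and the amber bottle look unmoved in the last scene picture. I judged this by eye, because the arm hid the bottle in the last top view.
- **Weak points in the checks:**
  - The measured rest tops came out about 3 to 4 mm below the stated 9 mm. Contact while setting the pots down agreed with 9 mm, so I trusted that.
  - The lid fits had high leftover error, since they assumed a lid height I didn't know and the window for each pot overlapped its neighbour.
  - The networks confused the look-alikes and missed some rests, so I took positions from fitting the outlines in the pictures instead.

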